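Load the blue slide magazine into the spring feeder

ROBOT

A 7-joint arm with a two-finger parallel gripper is mounted at the origin on the work surface. World frame = base frame: x ahead of the robot, y to its left, z up, the work surface at z = 0. Lengths are in m, angles in degrees, forces in N, time in s.
With the tool pointing down it reaches from about 0.425 to 0.875 m from the base axis. Payload 4.7 kg.
Tool frame: the origin (TCP) lies midway between the tips of the shut fingers; the grasp point (between the pads) lies 19 mm behind it; z points along the fingers, y is the direction in which the jaws open and shut (so a half turn about z gives the same grasp; the last joint's range is limited). The gripper opens to 85 mm and grips with 20 to 120 N. Pads are 22 mm wide; open, the fingers measure 114 mm over their backs; the gripper's body (76 mm by 85 mm) begins 54 mm behind the grasp point. The pads swing forward as they close: fully open they stand 13 mm farther back than shut.
Start: joints at [67.099, 18.392, -4.016, 83.108, 1.295, 78.541, -3.26], TCP at [0.261, -0.595, 0.231] pointing down, gripper open.
Joint ranges: [-163.93, 163.93], [-17.29, 119.83], [-79.2, 71.16], [3.27, 140.29], [-89.18, 269.18], [5.43, 117.66], [-154.24, 154.24]. Speed limits (degrees/s): [147.25, 147.25, 180, 180, 180, 180, 180].

INTERFACE

Orientations are given as a 3x3 rotation matrix whose columns are the frame's x, y, z axes.
In Python, from plant import readout, grab_frame, workorder gives the robot as it stands. The module is installed in compiled form; this text tells all that it offers.
- The arm moves only by the tool send_rows, never from a script. Its argument "targets" is a list that holds one entry, the list of rows, each a list of 7 numbers: the turn, a rotation vector about the tool's x, y, z in rad, then the shift along the tool's x, y, z in mm, then the gripper command: -1 is shut, 1 is fully open, values between are in proportion. In form: [[[ax, ay, az, dx, dy, dz, hand], ...]]. A call has 1 to 20 rows; each row shifts and turns the commanded pose from where the row before left it, along the tool's axes as they then stand; what a row does not reach is not made up. A row lasts 1/8 s, in which the tool goes at most 62.5 mm and 10.7 degrees, less where a joint would pass 70% of its speed; a pose out of reach is approached as far as the arm can. A call is refused whole if a number of a shift passes 62.5 or a number of a turn 0.188, either way. A call with a gripper value outside its range is refused whole. The fingers move at their own pace and stop on an object; "grip_force" is the grip in N (left out, the last holds). Time passes only in rows, so rows that do not move let the fingers close. It gives the time, the measured TCP pose, the force and the opening at its end, in the units of the state.
- readout.get_obs(): the state, without advancing time (a new reading comes with each control period).
- grab_frame(name): name is "side" or "top"; returns a dict with "frame" (384x512x3 uint8, red, green, blue), "camera_matrix" (3x3 intrinsics, pixels), "world_from_camera" (4x4, takes a point from camera to world coordinates). Camera axes: x right, y down, z forward; pixel columns grow to the right and rows downward; lengths in m; the calibration is good to about 2 mm. A picture is of the moment at which its call begins. There is no depth.
- workorder.sign_off(): hands the job in, once; it reports no verdict.
The state is a dict: "clock": time; "qpos": joint angles; "joint_velocities": joint speeds; "joint_efforts": joint torques, N m; "ee_pos": TCP position; "tcp_rot": TCP orientation; "wrist_force": force on the tool from outside, world axes, zero at the start; "moment": the same for the moment, N m; "finger_gap": finger opening in m.
Only numpy, scipy, OpenCV 4.12 (cv2) and the standard library are available. Lean on these libraries where they do the work, as an engineer would, in place of code of your own. Each camera call takes 0.05 s, during which the arm holds its last target. There are 200 camera calls.

TASK

Load the magazine with the blue grip into the slide feeder: set it into the column from above and push it down against the spring until both orange catches snap over its shoulders and hold it there, level, then let go. Leave the yellow magazine and the brown bottle where they stand.

Things in the scene. Friction and masses are not known exactly. Their poses are not given: they have to be found in the camera images.
- blue_magazine: Slide magazine to load, 0.16 kg. Box 34 (x) x 84 (y) x 48 mm high, blue and white; on the middle of its top a blue grip block 22 (x) x 40 (y) x 60 mm tall (108 mm in all). Its shoulders are the flat box tops at the y ends, 48 mm up. Origin: centre of underside, z up. Best gripped from above across the 22 mm, some 90 mm above the underside. Either way round fits the feeder.
- yellow_magazine: The same magazine with yellow grip and plates, same sizes and frame; a bystander, stays where it is.
- feeder: White open-topped column on a grey base (120 x 210 mm), fixed to the bench. Origin: centre of underside, z up, y the long way. Opening 46 (x) x 96 (y) mm on the origin's axis, with flared lips: rims 90 mm high on the long sides, 110 mm at the y ends. Inside, a sprung plate, 74 mm high at rest, pushes up with 2.5 N at first, 10 N when latched, and stops 56 mm lower.
- feeder_mouth (a point): Point on the column's axis, 76 mm above the feeder's underside, level with the flat undersides of two sprung orange catches, 24 mm wide, reaching 14 mm in from the y ends. Their sloped tops start 105 mm high. A magazine pushed down spreads them (some 4 N more); with its shoulders 1 to 6 mm below here they snap over and hold it (underside 28 mm up). Push it while gripped, to keep it level.
- reagent_bottle: Brown glass bottle with black cap, 56 mm diameter, 125 mm high, loose; a bystander. Origin: centre of underside, z up.
Not all that is in view belongs to the job. Of the things like the feeder, leave any that is black; of the rest the larger one is meant.

How it is judged (in metres and radians):
At the end, for the whole second after the job is handed in: The blue magazine stands in the feeder's column, latched: its underside 15 to 32 mm above the feeder's underside (held down against the spring by the catches), within 15 mm of the column's axis, tilted less than 0.1 rad, at rest and released (z of blue_magazine in the frame of feeder between 0.015 and 0.032 m and horizontal distance between blue_magazine and feeder below 0.015 m and angle between blue_magazine's own z axis and vertical below 0.1 rad and linear speed of blue_magazine below 0.02 m/s and contact force between blue_magazine and the fingers below 0.1 N); the robot touches nothing.
It fails at once if the yellow magazine was moved more than 25 mm or tipped (distance of yellow_magazine from where it was at the start of the episode above 0.025 m or angle between yellow_magazine's own z axis and vertical above 0.4 rad).
It fails at once if the brown bottle was moved more than 25 mm or tipped (distance of reagent_bottle from where it was at the start of the episode above 0.025 m or angle between reagent_bottle's own z axis and vertical above 0.4 rad).
It also fails if it takes over 45 s, if anything falls off the work surface, if the arm or the gripper's body presses on something with over 40 N, if the wrist force passes 120 N, or if a joint passes its speed limit or range.

## Working session

There is one attempt and no reset: what is moved stays moved. The work goes in short steps, Python scripts to look and compute and a tool call to move; the robot and the scene stay as the last step left them, time stands still between calls to the robot, and variables do not carry over. Pictures are saved under pics/ and viewed, about 8 in all and at most 12, crops included, and the job is handed in when it is done.

Besides the shell and the picture viewer there is one more tool, called after "Call:" as name([rows], argument=value, ...), one row to a line, values as JSON. send_rows: Moves the arm, as the interface text tells. Its arguments: {"type":"object","properties":{"targets":{"type":"array","items":{"type":"array","items":{"type":"array","items":{"type":"number"}}}},"grip_force":{"type":"number"}},"required":["targets"]}

```bash
mkdir -p pics; cat > h.py <<'E'
import numpy as np, cv2
from plant import readout, grab_frame, workorder
def snap(n,tag):
    d=grab_frame(n); cv2.imwrite(f'pics/{tag}.png',d['frame'][:,:,::-1]); np.savez(f'pics/{tag}.npz',**d); return d
def load(tag): return np.load(f'pics/{tag}.npz')
def ray(d,u,v):
    T=d['world_from_camera']; r=T[:3,:3]@np.linalg.solve(d['camera_matrix'],[u,v,1]); return T[:3,3],r/np.linalg.norm(r)
def plane(d,u,v,z):
    o,r=ray(d,u,v); return o+r*(z-o[2])/r[2]
def tri(d1,p1,d2,p2):
    o1,r1=ray(d1,*p1);o2,r2=ray(d2,*p2)
    s=np.linalg.lstsq(np.c_[r1,-r2],o2-o1,rcond=None)[0]
    a=o1+s[0]*r1;b=o2+s[1]*r2; return (a+b)/2,np.linalg.norm(a-b)
def proj(d,p):
    T=np.linalg.inv(d['world_from_camera']); q=d['camera_matrix']@(T[:3,:3]@p+T[:3,3]); return q[:2]/q[2]
E
python3 - <<'E'
from h import *
np.set_printoptions(precision=3,suppress=True)
for n in('side','top'):
    d=snap(n,n+'0'); print(d['camera_matrix'],d['world_from_camera'])
o=readout.get_obs(); print(o)
a=cv2.imread('pics/side0.png');b=cv2.imread('pics/top0.png')
E
```

```text
[[448.199   0.    257.704]
 [  0.    448.199 192.295]
 [  0.      0.      1.   ]] [[-0.71  -0.508  0.488  0.075]
 [-0.704  0.496 -0.508  0.472]
 [ 0.017 -0.704 -0.71   0.733]
 [ 0.     0.     0.     1.   ]]
[[416.752   0.    253.668]
 [  0.    416.752 198.093]
 [  0.      0.      1.   ]] [[ 0.024 -0.994  0.104  0.432]
 [-0.999 -0.027 -0.028  0.017]
 [ 0.031 -0.104 -0.994  0.942]
 [ 0.     0.     0.     1.   ]]
{'clock': 0.1, 'qpos': array([67.101, 18.435, -4.016, 83.168,  1.293, 78.541, -3.259]), 'joint_velocities': array([-0.017, -0.121,  0.026, -0.155,  0.082,  0.026,  0.005]), 'joint_efforts': array([  0.   , -49.488,  -0.384, -31.521,   0.013,   0.007,  -0.   ]), 'ee_pos': array([ 0.261, -0.595,  0.23 ]), 'tcp_rot': array([[ 0.916,  0.402, -0.001],
       [ 0.402, -0.916,  0.002],
       [-0.   , -0.002, -1.   ]]), 'wrist_force': array([ 0.424, -0.652, -1.128]), 'moment': array([ 0.008, -0.05 , -0.019]), 'finger_gap': 0.08559020822077114}
```

View pics/side0.png

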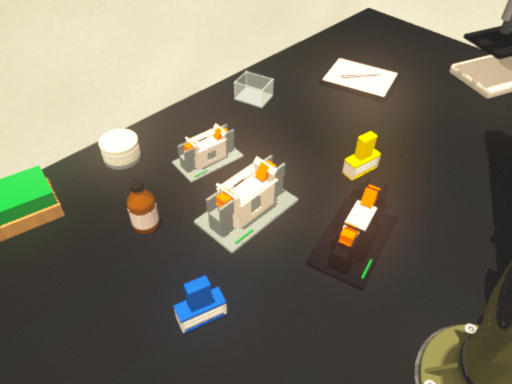

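View pics/top0.png

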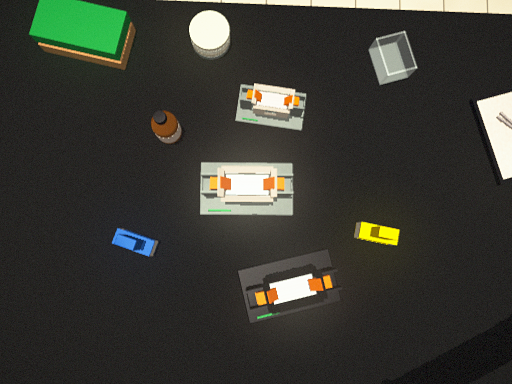

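The side view shows the blue magazine at (201,303), the larger white feeder at (247,200), the bottle at (143,208) and yellow at (363,157). In the top view they're at (135,242), (247,188), (166,126) and (377,233). The black feeder and the small feeder are decoys. I'll zoom in for exact features.

```bash
python3 - <<'E'
from h import *
a=cv2.imread('pics/side0.png');b=cv2.imread('pics/top0.png')
def c(im,x,y,w,h,s): return cv2.resize(im[y:y+h,x:x+w],None,fx=s,fy=s,interpolation=cv2.INTER_CUBIC)
out=np.zeros((600,800,3),np.uint8)
def put(p,x,y): out[y:y+p.shape[0],x:x+p.shape[1]]=p
put(c(a,165,265,70,70,4),0,0); put(c(b,105,220,60,50,5),0,300)
put(c(a,190,145,115,105,3),300,0) ; put(c(b,190,155,120,70,4),300,320)
out=cv2.convertScaleAbs(out,alpha=1.2)
cv2.imwrite('pics/crop.png',out)
for n,im in(('side',a),('top',b)):
    h=cv2.cvtColor(im,cv2.COLOR_BGR2HSV)
    for col,lo,hi in(('blue',(100,120,60),(125,255,255)),('yel',(25,150,80),(33,255,255)),('orange',(3,200,100),(19,255,255))):
        m=cv2.inRange(h,lo,hi); k,l,s,ce=cv2.connectedComponentsWithStats(m)
        for i in range(1,k):
            if s[i,4]>25: print(n,col,s[i],ce[i].round(1), h[l==i].mean(0).round())
E
```

```text
side blue [ 173  275   53   47 1368] [198.4 298.3] [106. 193. 202.]
side blue [186 314  39  19 113] [204.6 322.7] [108. 172. 158.]
side yel [358 131  20  14 149] [367.4 136.9] [ 29. 254. 249.]
side yel [345 148  36  20 258] [361.6 158.4] [ 29. 254. 250.]
side orange [361 184  19  21 100] [371.2 191.8] [ 16. 239. 237.]
side orange [127 191  26  21 370] [139.2 201. ] [ 14. 211. 186.]
side orange [216 193  15  14  57] [221.4 200.6] [ 15. 218. 246.]
side orange [338 227  20  20 175] [347.1 237.3] [ 15. 247. 234.]
top blue [112 228  43  29 734] [133.1 241.4] [107. 179. 194.]
top yel [357 221  43  25 636] [378.7 233.5] [ 29. 251. 232.]
top orange [255  90   7  11  48] [257.9  95.5] [ 13. 242. 224.]
top orange [285  96   7   9  48] [287.8  99.8] [ 14. 252. 237.]
top orange [151 111  25  25 253] [163.8 125.3] [ 14. 209. 127.]
top orange [264 178  10  12  64] [268.9 182.5] [ 13. 207. 241.]
top orange [323 275   9  14  26] [325.8 281.5] [ 16. 216. 235.]
top orange [308 278  15  13 143] [315.5 284.2] [ 13. 228. 238.]
top orange [267 288  11  16 114] [271.7 295. ] [ 13. 223. 225.]
```

View pics/crop.png

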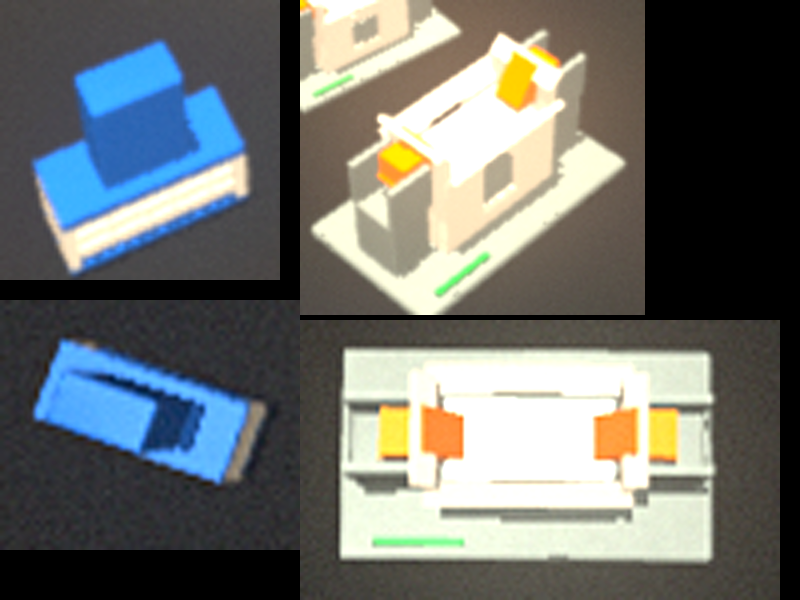

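The crops show clear box, grip and base corners, so I'll triangulate those.

```bash
python3 - <<'E'
from h import *
np.set_printoptions(precision=4,suppress=True)
S=load('side0');T=load('top0')
fs=lambda x,y:(165+(x+.5)/4-.5,265+(y+.5)/4-.5)
ft=lambda x,y:(105+(x+.5)/5-.5,220+(y-300+.5)/5-.5)
gs=lambda x,y:(190+(x-300+.5)/3-.5,145+(y+.5)/3-.5)
gt=lambda x,y:(190+(x-300+.5)/4-.5,155+(y-320+.5)/4-.5)
def rep(name,sa,ta,zref,f,g):
    P=[]
    for s,t in zip(sa,ta):
        p,e=tri(S,f(*s),T,g(*t)); P.append(p); print(name,p,'gap',round(e,4),'| side@z',plane(S,*f(*s),zref)[:2],'top@z',plane(T,*g(*t),zref)[:2])
    P=np.array(P)
    print('  centre tri',P.mean(0),'edges',[round(np.linalg.norm(P[i]-P[i-1]),4) for i in range(len(P))])
    for n,h,a in(('side',(S,f),sa),('top',(T,g),ta)):
        Q=np.array([plane(h[0],*h[1](*q),zref)[:2] for q in a])
        r=cv2.minAreaRect(Q.astype(np.float32)*1000); print('  ',n,'mean',Q.mean(0),'rect',r)
# order: +x+y, -x+y, -x-y, +x-y
# box top: side left(35,160)=? 
rep('box',[(35,160),(68,225),(245,157),(213,88)],[(62,342),(35,418),(220,482),(250,402)],.048,fs,ft)
rep('grip',[(77,77),(92,112),(185,75),(163,42)],[(60,373),(40,417),(143,453),(157,402)],.108,fs,ft)
rep('base',[(313,230),(430,316),(626,162)],[(342,348),(340,558),(712,559)],.01,gs,gt)
print('feeder base rect from top', cv2.minAreaRect(np.array([plane(T,*gt(*q),.01)[:2] for q in [(342,348),(711,353),(712,559),(340,558)]],np.float32)*1000))
for z in (.09,.105,.11):
  print(z,'rim mid top', plane(T,*gt((411+648)/2,(370+488)/2),z), 'orange outer/inner mid',plane(T,*gt((463+595)/2,(434+435)/2),z))
for q in[(380,432),(424,432),(463,435),(595,436),(637,434),(677,434)]: print('orange',q,plane(T,*gt(*q),.105))
# bottle and yellow
print('yel box',plane(T,377.5,233.5,.05),'bottle cap',plane(T,160,118,.125))
E
```

```text
box [0.4545 0.279  0.0495] gap 0.0005 | side@z [0.4551 0.2785] top@z [0.4547 0.2796]
box [0.4217 0.2883 0.0483] gap 0.0021 | side@z [0.421  0.2876] top@z [0.4224 0.2891]
box [0.3966 0.2112 0.0411] gap 0.0015 | side@z [0.3928 0.2134] top@z [0.3975 0.2102]
box [0.4307 0.1994 0.0449] gap 0.0017 | side@z [0.4284 0.2001] top@z [0.4313 0.1993]
  centre tri [0.4259 0.2445 0.0459] edges [np.float64(0.0833), np.float64(0.0341), np.float64(0.0814), np.float64(0.0363)]
   side mean [0.4243 0.2449] rect ((425.03082275390625, 245.51071166992188), (82.75431060791016, 38.01375961303711), 69.56951904296875)
   top mean [0.4265 0.2446] rect ((426.012939453125, 244.44577026367188), (83.68990325927734, 35.571292877197266), 73.6925048828125)
grip [0.4402 0.2609 0.1094] gap 0.0021 | side@z [0.4402 0.2598] top@z [0.441  0.2621]
grip [0.4227 0.2673 0.1104] gap 0.0023 | side@z [0.4231 0.2659] top@z [0.4236 0.2689]
grip [0.4103 0.2279 0.1077] gap 0.0002 | side@z [0.4101 0.2279] top@z [0.4104 0.2279]
grip [0.4301 0.2235 0.1062] gap 0.0012 | side@z [0.4286 0.2239] top@z [0.4305 0.2235]
  centre tri [0.4258 0.2
[... 1020 characters left out ...]
e rect from top ((552.4534912109375, 7.720222473144531), (118.82331848144531, 209.18553161621094), 1.0961458683013916)
0.09 rim mid top [0.5551 0.0072 0.09  ] orange outer/inner mid [0.5523 0.0074 0.09  ]
0.105 rim mid top [0.553  0.0074 0.105 ] orange outer/inner mid [0.5502 0.0076 0.105 ]
0.11 rim mid top [0.5523 0.0075 0.11  ] orange outer/inner mid [0.5495 0.0076 0.11  ]
orange (380, 432) [0.5493 0.0828 0.105 ]
orange (424, 432) [0.5499 0.0607 0.105 ]
orange (463, 435) [0.549  0.0409 0.105 ]
orange (595, 436) [ 0.5503 -0.0259  0.105 ]
orange (637, 434) [ 0.552  -0.0472  0.105 ]
orange (677, 434) [ 0.5525 -0.0675  0.105 ]
yel box [ 0.4567 -0.2769  0.05  ] bottle cap [0.6739 0.1846 0.125 ]
```

Blue magazine is at (0.426, 0.245), yaw about -17.5°. Its measured heights of 0.046 and 0.108 match the text. The feeder is at (0.552, 0.0075), yaw about +1.2°, with a base of 119x209 mm, also matching. Next I turn the jaws and travel above everything.

Call:
send_rows([
  [[0,0,-0.17,0,0,0,1],[0,0,-0.17,0,0,0,1],[0,0,-0.17,0,0,0,1],[0,0,-0.17,0,0,0,1],[0,0,-0.17,0,0,0,1],[0,0,0,56,13.5,0,1],[0,0,0,56,13.5,0,1],[0,0,0,56,13.5,0,1],[0,0,0,56,13.5,0,1],[0,0,0,56,13.5,0,1],[0,0,0,56,13.5,0,1],[0,0,0,56,13.5,0,1],[0,0,0,56,13.5,0,1]],
], grip_force=100)

```text
clock: 1.72
ee_pos: [0.5001, -0.1991, 0.2311]
tcp_rot: [[0.302, 0.953, -0.0], [0.953, -0.302, -0.0], [-0.0, -0.0, -1.0]]
wrist_force: [-0.0, -1.1, 0.4]
finger_gap: 0.0856
```

Call:
send_rows([
  [[0,0,0,50,-25.6,0,1],[0,0,0,50,-25.6,0,1],[0,0,0,50,-25.6,0,1],[0,0,0,50,-25.6,0,1],[0,0,0,50,-25.6,0,1],[0,0,0,50,-25.6,0,1],[0,0,0,50,-25.6,0,1],[0,0,0,50,-25.6,0,1],[0,0,0,0,0,0,1],[0,0,0,0,0,0,1]],
])

```text
clock: 2.98
ee_pos: [0.4252, 0.2418, 0.2309]
tcp_rot: [[0.302, 0.953, -0.001], [0.953, -0.302, -0.001], [-0.001, -0.0, -1.0]]
wrist_force: [0.3, 0.2, 0.1]
finger_gap: 0.0855
```

```bash
cat > st.py <<'E'
from h import *
import sys
np.set_printoptions(precision=4,suppress=True)
from scipy.spatial.transform import Rotation as Ro
o=readout.get_obs();R=o['tcp_rot'];p=o['ee_pos']
print('t',o['clock'],'p',p,'q',o['qpos'],'F',o['wrist_force'],'gap',o['finger_gap'])
x,y,z,yaw=map(float,sys.argv[1:5]) # target tcp, jaw-axis yaw
c,s=np.cos(np.radians(yaw)),np.sin(np.radians(yaw))
G=np.array([[-s,c,0],[c,s,0],[0,0,-1]])
print('turn (tool)',Ro.from_matrix(R.T@G).as_rotvec(),'shift old axes mm',1000*R.T@(np.array([x,y,z])-p),'shift target axes',1000*G.T@(np.array([x,y,z])-p))
E
python3 st.py .426 .245 .073 -17.5
```

```text
t 2.975 p [0.4252 0.2418 0.2309] q [ 23.4408   0.9942 -55.9719 103.6936   0.8737  75.8134 -50.3141] F [0.3267 0.2479 0.1074] gap 0.08547022143737745
turn (tool) [-0.0004  0.0011 -0.0013] shift old axes mm [  3.4338  -0.1368 157.858 ] shift target axes [  3.2625  -0.1932 157.8615]
```

Call:
send_rows([
  [[0,0,0,3.3,0,38,1],[0,0,0,0,0,40,1],[0,0,0,0,0,40,1],[0,0,0,0,0,25,1],[0,0,0,0,0,15,1],[0,0,0,0,0,0,1],[0,0,0,0,0,0,1]],
])

```text
clock: 3.85
ee_pos: [0.4272, 0.2457, 0.0742]
tcp_rot: [[0.303, 0.953, 0.002], [0.953, -0.303, 0.0], [0.001, 0.001, -1.0]]
wrist_force: [0.2, -0.1, 0.5]
finger_gap: 0.0857
```

```bash
python3 st.py .426 .245 .073 -17.5; python3 -c "
from h import *
d=snap('side','s1')['frame'][:,:,::-1];t=snap('top','t1')['frame'][:,:,::-1]
out=np.hstack([cv2.resize(d[225:355,130:260],(400,400),interpolation=2),cv2.resize(t[190:290,85:185],(400,400),interpolation=2)])
cv2.imwrite('pics/c1.png',out)"
```

```text
t 3.85 p [0.4272 0.2457 0.0742] q [ 17.5303  14.0968 -55.0315 113.8769  13.5732  58.5728 -61.4606] F [ 0.1684 -0.062   0.4954] gap 0.08567021835968305
turn (tool) [ 0.0014 -0.0008 -0.0022] shift old axes mm [-0.9941 -0.9729  1.2407] shift target axes [-0.9909 -0.9733  1.2429]
```

View pics/c1.png

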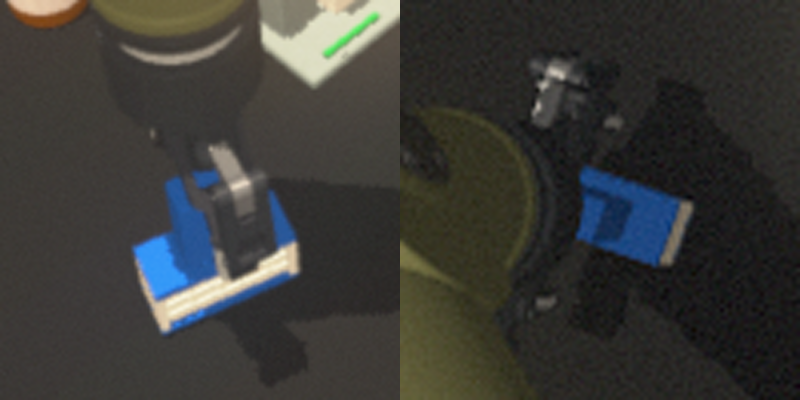

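The picture shows the fingers on either side of the blue grip, roughly centred. Closing and lifting.

Call:
send_rows([
  [[0,0,0,-1,-1,0,-1],[0,0,0,0,0,0,-1],[0,0,0,0,0,0,-1],[0,0,0,0,0,0,-1],[0,0,0,0,0,0,-1],[0,0,0,0,0,0,-1],[0,0,0,0,0,0,-1],[0,0,0,0,0,0,-1],[0,0,0,0,0,-20,-1],[0,0,0,0,0,-40,-1],[0,0,0,0,0,-40,-1],[0,0,0,0,0,-40,-1],[0,0,0,0,0,-15,-1],[0,0,0,0,0,0,-1],[0,0,0,0,0,0,-1]],
])

```text
clock: 5.82
ee_pos: [0.4241, 0.2443, 0.2267]
tcp_rot: [[0.302, 0.953, -0.003], [0.953, -0.302, -0.001], [-0.002, -0.002, -1.0]]
wrist_force: [-0.6, -0.5, -1.0]
finger_gap: 0.0208
```

```bash
python3 st.py .552 .0075 .229 1.2
```

```text
t 5.825 p [0.4241 0.2443 0.2267] q [ 24.4261   1.5066 -57.4947 103.9018   1.2768  75.4549 -50.9746] F [-0.5687 -0.5368 -0.9737] gap 0.020846339744503496
turn (tool) [-0.0025  0.0014 -0.328 ] shift old axes mm [-187.0837  193.4817   -2.3935] shift target axes [-239.4329  122.914    -2.2939]
```

Call:
send_rows([
  [[0,0,-0.109,0,0,0,-1],[0,0,-0.109,0,0,0,-1],[0,0,-0.11,0,0,0,-1],[0,0,0,-34.2,17.6,0,-1],[0,0,0,-34.2,17.6,0,-1],[0,0,0,-34.2,17.6,0,-1],[0,0,0,-34.2,17.6,0,-1],[0,0,0,-34.2,17.6,0,-1],[0,0,0,-34.2,17.6,0,-1],[0,0,0,-34.2,17.3,0,-1],[0,0,0,0,0,0,-1],[0,0,0,0,0,0,-1],[0,0,0,0,0,0,-1]],
])

```text
clock: 7.45
ee_pos: [0.5523, 0.0097, 0.2277]
tcp_rot: [[-0.023, 1.0, -0.001], [1.0, 0.023, 0.0], [0.0, -0.001, -1.0]]
wrist_force: [1.3, 0.9, -0.4]
finger_gap: 0.0208
```

```bash
python3 st.py .552 .0075 .229 1.2; python3 -c "
from h import *
d=snap('side','s2')['frame'][:,:,::-1];t=snap('top','t2')['frame'][:,:,::-1]
out=np.hstack([cv2.resize(d[100:250,170:320],(400,400),interpolation=2)]);out=cv2.resize(d[90:250,170:330],(600,600),interpolation=2)
cv2.imwrite('pics/c2.png',out)"
```

```text
t 7.45 p [0.5523 0.0097 0.2277] q [ 37.2383  10.6951 -45.7281  96.1516   7.8232  76.5248  -8.4958] F [ 1.2707  0.9383 -0.3956] gap 0.020791911924511818
turn (tool) [-0.0012 -0.0004  0.0023] shift old axes mm [-2.1548 -0.319  -1.2791] shift target axes [-2.1561 -0.3124 -1.2787]
```

View pics/c2.png

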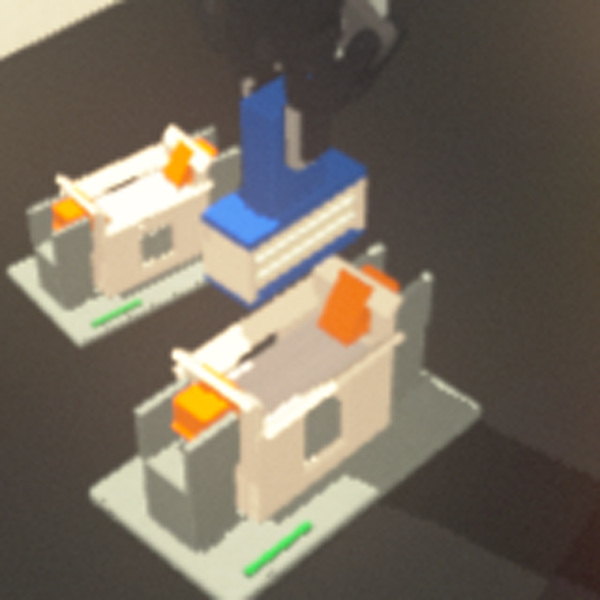

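The magazine hangs level above the feeder. I'll check its hand offset from the side-view box corners before lowering.

```bash
python3 - <<'E'
from h import *
np.set_printoptions(precision=4,suppress=True)
S=load('s2');T=load('t2')
f=lambda x,y:(170+(x+.5)/3.75-.5,90+(y+.5)/3.75-.5)
c=[(203,217),(255,247),(368,181)]
P=np.array([plane(S,*f(*q),.2035) for q in c]);print(P,'centre',(P[0]+P[2])/2,'edges',np.linalg.norm(P[0]-P[1]),np.linalg.norm(P[1]-P[2]))
# predicted corners if magazine centred under the TCP (box top z .2035)
ps=np.array([[.5523+a*.017-b*.042*.021,.0097+b*.042+a*.017*.021,.2035] for a,b in((1,1),(-1,1),(-1,-1))])
print('seen',np.array([f(*q) for q in c]),'pred',np.array([proj(S,p) for p in ps]))
h=cv2.cvtColor(T['frame'],cv2.COLOR_RGB2HSV); m=cv2.inRange(h,(100,100,40),(125,255,255)); print('top blue',cv2.connectedComponentsWithStats(m)[2])
E
```

```text
[[ 0.5643  0.0551  0.2035]
 [ 0.53    0.0523  0.2035]
 [ 0.5274 -0.0238  0.2035]] centre [0.5459 0.0156 0.2035] edges 0.03434600731697565 0.07612554205542063
seen [[223.7667 147.5   ]
 [237.6333 155.5   ]
 [267.7667 137.9   ]] pred [[223.4629 145.7491]
 [236.343  154.1395]
 [267.6753 133.8431]]
top blue [[     0      0    512    384 196608]]
```

```bash
python3 - <<'E'
from h import *
S=load('s2')
im=cv2.resize(S['frame'][105:180,215:290,::-1],(600,600),interpolation=2)
q=lambda p:tuple(int(v) for v in (proj(S,np.array(p))-[215,105]+.5)*8)
C=lambda a,b,z:(.5523+a*.017-b*.042*.021,.0097+b*.042+a*.017*.021,z)
for z in(.2017,.1537):
    for i in range(4):
        k=[(1,1),(-1,1),(-1,-1),(1,-1)];cv2.line(im,q(C(*k[i],z)),q(C(*k[i-1],z)),(0,255,0),1)
cv2.imwrite('pics/c3.png',im)
E
```

```text
(no output)
```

View pics/c3.png

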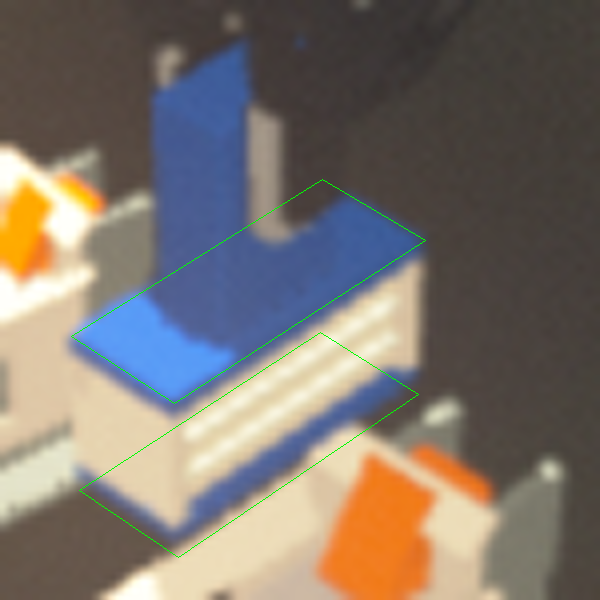

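The outline predicted for a magazine centred in the jaws matches to about 1 px, and it hangs level and centred. Lowering to just above the plate, correcting 2 mm in y.

Call:
send_rows([
  [[0,0,0.002,-2.2,-0.3,20,-1],[0,0,0,0,0,20,-1],[0,0,0,0,0,15,-1],[0,0,0,0,0,10,-1],[0,0,0,0,0,6,-1],[0,0,0,0,0,0,-1],[0,0,0,0,0,0,-1],[0,0,0,0,0,0,-1]],
])

```text
clock: 8.55
ee_pos: [0.553, 0.0059, 0.1578]
tcp_rot: [[-0.019, 1.0, 0.001], [1.0, 0.019, -0.0], [-0.0, 0.001, -1.0]]
wrist_force: [-0.5, 0.0, -0.2]
finger_gap: 0.0207
```

```bash
python3 st.py .552 .0075 .0965 1.2
```

```text
t 8.55 p [0.553  0.0059 0.1578] q [ 36.3343  14.0154 -44.982  101.3167  10.5913  68.9582 -10.5329] F [-0.4525  0.0492 -0.2123] gap 0.020671932874404376
turn (tool) [ 0.0008  0.0003 -0.0021] shift old axes mm [ 1.6295 -1.0314 61.2567] shift target axes [ 1.6153 -0.9792 61.2579]
```

Call:
send_rows([
  [[0,0,0,1.5,-1,5,-1],[0,0,0,0,0,5,-1],[0,0,0,0,0,5,-1],[0,0,0,0,0,5,-1],[0,0,0,0,0,5,-1],[0,0,0,0,0,5,-1],[0,0,0,0,0,0,-1],[0,0,0,0,0,0,-1]],
])

```text
clock: 9.55
ee_pos: [0.5518, 0.0075, 0.1273]
tcp_rot: [[-0.019, 1.0, 0.0], [1.0, 0.019, 0.0], [0.0, 0.0, -1.0]]
wrist_force: [1.6, 0.1, 4.3]
finger_gap: 0.0205
```

```bash
python3 st.py .552 .0075 .0965 1.2
```

```text
t 9.55 p [0.5518 0.0075 0.1273] q [ 35.5742  15.7444 -44.5808 103.3537  12.0577  65.7564 -11.8308] F [1.6233 0.1203 4.3175] gap 0.020457746139930334
turn (tool) [ 0.0003 -0.     -0.0019] shift old axes mm [ 0.0411  0.1469 30.759 ] shift target axes [ 0.0415  0.1564 30.7589]
```

The spring force builds as expected: 4.3 N about 21 mm into the stroke. Lateral force is small, so I'll keep pushing.

Call:
send_rows([
  [[0,0,0,0,0,5,-1],[0,0,0,0,0,5,-1],[0,0,0,0,0,5,-1],[0,0,0,0,0,5,-1],[0,0,0,0,0,4,-1],[0,0,0,0,0,4,-1],[0,0,0,0,0,3,-1],[0,0,0,0,0,0,-1],[0,0,0,0,0,0,-1],[0,0,0,0,0,0,-1]],
])

```text
clock: 10.8
ee_pos: [0.5519, 0.0075, 0.0972]
tcp_rot: [[-0.019, 1.0, 0.0], [1.0, 0.019, -0.001], [-0.001, 0.0, -1.0]]
wrist_force: [0.8, 0.1, 9.7]
finger_gap: 0.021
```

```bash
python3 st.py .552 .0075 .0965 1.2; python3 -c "
from h import *
d=snap('side','s3')['frame'][:,:,::-1]
cv2.imwrite('pics/c4.png',cv2.resize(d[130:250,185:305],(600,600),interpolation=2))"
```

```text
t 10.8 p [0.5519 0.0075 0.0972] q [ 34.7044  17.7751 -43.9455 105.0208  13.8364  62.6608 -13.2069] F [0.8021 0.0658 9.7494] gap 0.020985806991578173
turn (tool) [ 0.0003  0.0006 -0.002 ] shift old axes mm [0.0328 0.1101 0.7383] shift target axes [0.0322 0.1104 0.7383]
```

View pics/c4.png

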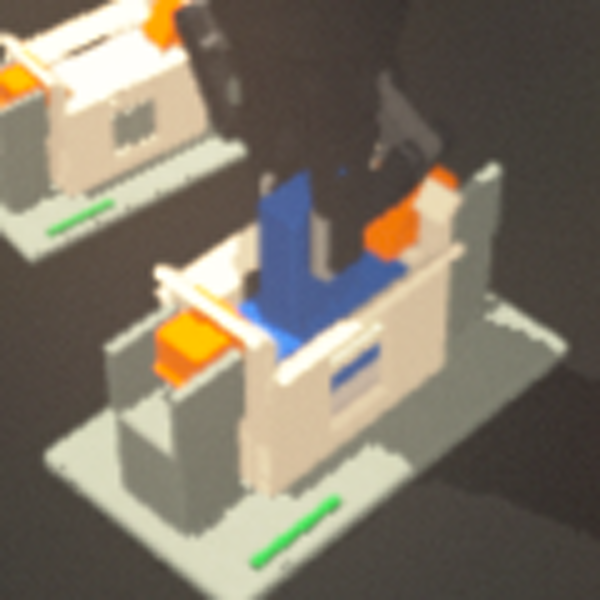

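The shoulders appear to be under the catches, with force around 9.7 N. I'll press 2 mm deeper, then raise gently while still gripped to test whether the catches hold.

Call:
send_rows([
  [[0,0,0,0,0,2,-1],[0,0,0,0,0,0,-1],[0,0,0,0,0,0,-1]],
])

```text
clock: 11.22
ee_pos: [0.5519, 0.0075, 0.0953]
tcp_rot: [[-0.019, 1.0, 0.0], [1.0, 0.019, -0.001], [-0.001, 0.0, -1.0]]
wrist_force: [0.3, 0.6, 9.7]
finger_gap: 0.0206
```

Call:
send_rows([
  [[0,0,0,0,0,-3,-1],[0,0,0,0,0,-2,-1],[0,0,0,0,0,0,-1],[0,0,0,0,0,0,-1]],
])

```text
clock: 11.72
ee_pos: [0.5519, 0.0075, 0.1002]
tcp_rot: [[-0.019, 1.0, 0.0], [1.0, 0.019, -0.001], [-0.001, 0.0, -1.0]]
wrist_force: [1.4, 0.1, 8.7]
finger_gap: 0.0209
```

Call:
send_rows([
  [[0,0,0,0,0,-1,-1],[0,0,0,0,0,0,-1],[0,0,0,0,0,0,-1]],
])

```text
clock: 12.1
ee_pos: [0.5519, 0.0075, 0.1012]
tcp_rot: [[-0.019, 1.0, 0.0], [1.0, 0.019, -0.001], [-0.001, 0.0, -1.0]]
wrist_force: [1.2, 0.3, 8.2]
finger_gap: 0.0207
```

Call:
send_rows([
  [[0,0,0,0,0,-1.5,-1],[0,0,0,0,0,0,-1],[0,0,0,0,0,0,-1]],
])

```text
clock: 12.48
ee_pos: [0.5518, 0.0074, 0.1017]
tcp_rot: [[-0.019, 1.0, 0.0], [1.0, 0.019, 0.0], [0.0, 0.0, -1.0]]
wrist_force: [3.5, 0.2, 0.0]
finger_gap: 0.021
```

```bash
python3 -c "
from h import *
d=snap('side','s4')['frame'][:,:,::-1]
cv2.imwrite('pics/c5.png',cv2.resize(d[150:230,210:290],(600,600),interpolation=2))"
```

```text
(no output)
```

View pics/c5.png

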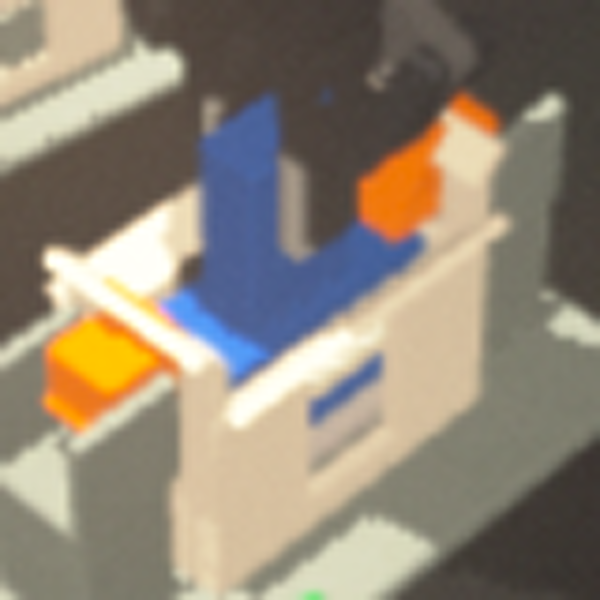

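The catches hold. On raising, the wrist force fell from 8.2 N to 0 and the arm was held 1 mm short of its target. Releasing and retreating straight up.

Call:
send_rows([
  [[0,0,0,0,0,0.5,-1],[0,0,0,0,0,0,1],[0,0,0,0,0,0,1],[0,0,0,0,0,0,1],[0,0,0,0,0,0,1],[0,0,0,0,0,0,1],[0,0,0,0,0,0,1],[0,0,0,0,0,-15,1],[0,0,0,0,0,-40,1],[0,0,0,0,0,-40,1],[0,0,0,0,0,-40,1],[0,0,0,-50,0,0,1],[0,0,0,-50,0,0,1],[0,0,0,-50,0,0,1],[0,0,0,-50,0,0,1],[0,0,0,0,0,0,1],[0,0,0,0,0,0,1]],
])

```text
clock: 14.65
ee_pos: [0.5558, -0.1917, 0.2371]
tcp_rot: [[-0.019, 1.0, 0.001], [1.0, 0.019, 0.001], [0.001, 0.001, -1.0]]
wrist_force: [0.9, 0.0, -0.7]
finger_gap: 0.0853
```

```bash
python3 -c "
from h import *
d=snap('side','s5')['frame'][:,:,::-1];t=snap('top','t5')['frame'][:,:,::-1]
out=np.hstack([cv2.resize(d[140:240,200:300],(400,400),interpolation=2),cv2.resize(t[130:250,190:310],(400,400),interpolation=2)])
cv2.imwrite('pics/c6.png',out)
for n,a,b in(('side','side0','s5'),('top','top0','t5')):
  for k in(a,b):
    h=cv2.cvtColor(load(k)['frame'],cv2.COLOR_RGB2HSV)
    for c,lo,hi in(('yel',(25,150,80),(33,255,255)),('blue',(100,120,60),(125,255,255)),('or',(3,200,60),(19,255,255))):
      K,l,s,ce=cv2.connectedComponentsWithStats(cv2.inRange(h,lo,hi))
      print(k,c,[(int(s[i,4]),ce[i].round(1).tolist()) for i in range(1,K) if s[i,4]>60])
"; python3 st.py .552 .0075 .2 1.2
```

```text
side0 yel [(149, [367.4, 136.9]), (258, [361.6, 158.4])]
side0 blue [(1368, [198.4, 298.3]), (113, [204.6, 322.7])]
side0 or [(100, [371.2, 191.8]), (370, [139.2, 201.0]), (175, [347.1, 237.3])]
s5 yel [(148, [367.8, 136.9]), (184, [364.9, 157.6])]
s5 blue [(154, [246.4, 166.7]), (160, [247.6, 190.1])]
s5 or [(93, [371.0, 191.8]), (364, [139.3, 200.9]), (172, [347.1, 237.4])]
top0 yel [(636, [378.7, 233.5])]
top0 blue [(734, [133.1, 241.4])]
top0 or [(264, [164.0, 125.5]), (64, [268.9, 182.5]), (143, [315.5, 284.2]), (114, [271.7, 295.0])]
t5 yel [(71, [213.0, 182.4]), (62, [280.6, 182.7]), (594, [379.7, 233.8]), (84, [260.5, 298.0])]
t5 blue [(484, [247.0, 183.1])]
t5 or [(193, [163.4, 125.3]), (83, [268.7, 182.9]), (135, [315.5, 284.3]), (111, [271.8, 294.9])]
t 14.75 p [ 0.5559 -0.1906  0.237 ] q [ 49.2675  14.0864 -38.6989  90.8302   8.9238  78.1829  10.8263] F [-0.3441  0.0982  0.8746] gap 0.0855137752197055
turn (tool) [ 0.0009 -0.0002  0.0007] shift old axes mm [198.1373   0.3134  37.0617] shift target axes [198.1432   0.2015  37.0309]
```

View pics/c6.png

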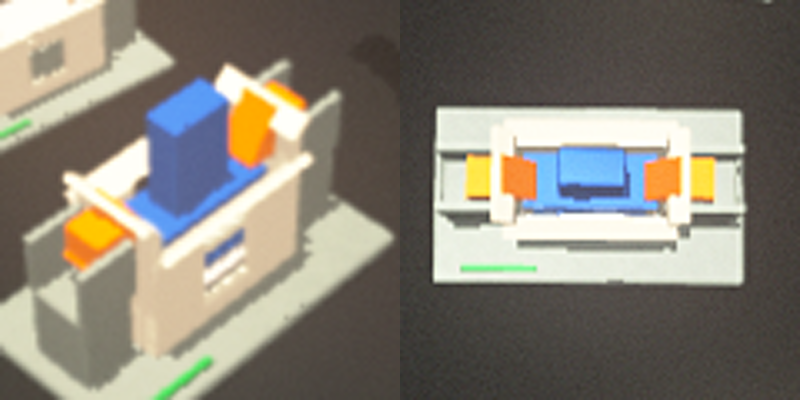

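Both catches overlap the blue shoulders, and the magazine is level and centred. One last height check by triangulation, then I hand in.

```bash
python3 -c "
from h import *
p,e=tri(load('s5'),(246.9,166.3),load('t5'),(246.8,180.0)); print('grip top',p,e,'underside',p[2]-.108)
if .01<p[2]-.108<.036: print(workorder.sign_off())"
```

```text
grip top [0.55199644 0.00798976 0.13546715] 0.0007191588625126831 underside 0.027467148952790996
the job is handed in; nothing more can be done
None
```

The blue magazine is loaded and latched in the larger white feeder, and the job is handed in at about 15 s on the robot's clock. I gripped it by the blue block, set it into the column, pushed it down until the catches snapped over its shoulders, then opened the gripper and backed away.

- **Latched:** when I raised it gently while still gripped, the wrist force fell from 8.2 N to 0 and the arm stopped 1 mm short of its target. The catches were holding it.
- **Position:** two-view triangulation after release put the underside at about 27.5 mm, within about 1 mm of the column axis. It looks level in both views.
- **Bystanders:** in the top view the yellow magazine shifted by at most about 1 px and the bottle by less than 1 px from the start. The side-view yellow body blob moved about 3 px while the grip blob above it moved under 1 px. I put this down to shading, because the blob also lost area.
- **Disagreement:** before lowering, the box measured about 6 mm shorter in the side view than its 48 mm. Its top edges matched the expected place, so I went ahead.

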